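# Set out the exhaust pieces on their outlined plates

### The arm

A 7-joint arm with a two-finger parallel gripper is mounted at the origin on the work surface. World frame = base frame: x ahead of the robot, y to its left, z up, the work surface at z = 0. Lengths are in mm, angles in rad, forces in N, time in s.
With the tool pointing down it reaches from about 425 to 825 mm from the base axis. Payload 3.6 kg.
Tool frame: the origin (TCP) lies on the centre line of the jaws, within the pads' length; the fingertips stand 8 mm ahead of it and the grasp point (between the pads) lies 11 mm behind it; z points along the fingers, y is the direction in which the jaws open and shut (so a half turn about z gives the same grasp; the last joint's range is limited). The gripper opens to 85 mm and grips with 20 to 120 N. Pads are 22 mm wide; open, the fingers measure 114 mm over their backs; the gripper's body (76 mm by 85 mm) begins 54 mm behind the grasp point. The pads swing forward as they close: fully open they stand 13 mm farther back than shut.
Start: joints at [-1.371, 0.615, -0.013, 1.423, 0.008, 1.103, -0.04], TCP at [145.495, 633.478, 239.297] pointing down, gripper open.
Joint ranges: [-3.12, 3.12], [-0.3, 2.06], [-1.34, 1.32], [0.26, 2.42], [-1.36, 4.5], [0.01, 1.98], [-2.84, 2.84]. Speed limits (rad/s): [2.79, 2.79, 3.14, 3.14, 3.14, 3.14, 3.14].

### API

Orientations are given as [roll, pitch, yaw] about the fixed x, y, z axes, in that order (R = Rz(yaw) Ry(pitch) Rx(roll)).
In Python, from cell import r gives the robot as it stands.
- The arm moves only by the tool jog_arm, never from a script. Its argument "commands" is a list of rows, each a list of 3 entries, a list of its own where there are three numbers: the shift along the tool's x, y, z scaled (see below), then the turn, a rotation vector about the tool's x, y, z scaled (see below), then the gripper's target within -1 to 1 (shut at 1, half-way at 0, fully open at -1). In form: [[[tx, ty, tz], [ax, ay, az], fingers], ...]. A call has 1 to 8 rows; each row is the pose to reach, as a shift and turn from the pose measured when the call began, along the tool's axes at that moment, turning the shorter way round; what a row does not reach only later rows make up. The controller multiplies each number of a shift by 40 cm and each number of a turn by 360 degrees. A row lasts 1/8 s, in which the tool goes at most 62.5 mm and 10.7 degrees, less where a joint would pass 70% of its speed; a pose out of reach is approached as far as the arm can. A call with a number of a shift or a turn outside -1 to 1 is refused whole. A call with a gripper value outside its range is refused whole. The fingers move at their own pace and stop on an object; the grip force is fixed at half the most. Time passes only in rows, so rows that repeat a pose let the fingers close. It gives the time, the measured TCP pose, the force and the opening at its end, in the units of the state.
- r.state(): the state, without advancing time (a new reading comes with each control period).
- r.get_image(name): name is "side" or "top"; returns (picture, depth): 400x640x3 uint8, red, green, blue; 400x640 float32, mm along the optical axis (not along the pixel's ray), 0 where there is no reading.
- r.camera_params(name): a dict with "intrinsics" (3x3 intrinsics, pixels), "rvec" (rotation vector, rad) and "tvec" (3), from world to camera coordinates, as OpenCV has them. Camera axes: x right, y down, z forward; pixel columns grow to the right and rows downward; lengths in mm; the calibration is good to about 2 mm. A picture is of the moment at which its call begins. camera_params takes no time and is no camera call.
- r.hand_in(): hands the job in, once; it reports no verdict.
The state is a dict: "time": time; "qpos": joint angles; "dq": joint speeds; "effort": joint torques, N m; "eef_pos": TCP position; "ee_rot": TCP orientation; "ft_force": force on the tool from outside, world axes, zero at the start; "wrist_torque": the same for the moment, N m; "gripper_width": opening from 0.0 (shut) to 1.0 (fully open).
Only numpy, scipy, OpenCV 4.12 (cv2) and the standard library are available. Lean on these libraries where they do the work, as an engineer would, in place of code of your own. Each camera call takes 0.05 s, during which the arm holds its last target.

### The job

Set out the four cut exhaust pieces for tacking: stand each one on the steel plate whose painted outline matches its foot in shape and size (wide round sleeve, narrow round sleeve, square tube, flange with its neck up). Centre each in its outline, with the square tube and the flange turned to line up with theirs, and leave all four standing free and still. Do not knock over the little marking bottle.

Things in the scene. Friction and masses are not known exactly. Their poses are not given: they have to be found in the camera images.
- sleeve_large: the wider of two round sleeves: bare steel tube offcut, outer diameter 60 mm, wall 3 mm, 50 mm tall, open at both ends. Stands upright at the start. Origin: centre of its lower end; z along its axis, up at the start. 0.07 to 0.25 kg. Grasp it from above across its outside.
- sleeve_small: the narrower round sleeve: bare steel tube offcut, outer diameter 38 mm, wall 3 mm, 50 mm tall, open at both ends. Stands upright at the start. Origin: centre of its lower end; z along its axis, up at the start. 0.07 to 0.25 kg. Grasp it from above across its outside.
- square_tube: offcut of bare steel square tube, 44 x 44 mm outside, wall 3 mm, 50 mm tall, open at both ends; its x and y axes are square to its flat sides. Stands upright at the start. Origin: centre of its lower end; z along its axis, up at the start. 0.07 to 0.25 kg. Grasp it from above across its outside.
- flange: weld-on steel flange: a lozenge-shaped foot plate with rounded ends and two bolt holes, 88 mm long (its x axis) and 48 mm wide (y), 10 mm thick, with a round neck of diameter 38 mm rising from its middle to 55 mm above the underside (the neck has a dark mouth). Lies plate down at the start. Origin: centre of the plate's underside; z up the neck. 0.17 to 0.35 kg. Grasp it from above by the neck, above the plate. It is the same turned by half a turn.
- plate_large_round: fixed dark steel plate, 100 x 100 mm, 6 mm thick, lying on the table, with a thin white painted outline in its middle: a circle of diameter 64 mm, for the 60 mm sleeve. Origin: centre of the plate's underside, exactly under the centre of the outline (the top face is 6 mm higher); z up. 
- plate_small_round: fixed dark steel plate, 100 x 100 mm, 6 mm thick, lying on the table, with a thin white painted outline in its middle: a circle of diameter 42 mm, for the 38 mm sleeve. Origin: centre of the plate's underside, exactly under the centre of the outline (the top face is 6 mm higher); z up. 
- plate_square: fixed dark steel plate, 100 x 100 mm, 6 mm thick, lying on the table, with a thin white painted outline in its middle: a square of 48 x 48 mm with sides along the plate's x and y axes, for the square tube. Origin: centre of the plate's underside, exactly under the centre of the outline (the top face is 6 mm higher); z up. 
- plate_flange: fixed dark steel plate, 100 x 100 mm, 6 mm thick, lying on the table, with a thin white painted outline in its middle: a lozenge 92 mm long (along the plate's x axis) and 52 mm wide, for the flange. Origin: centre of the plate's underside, exactly under the centre of the outline (the top face is 6 mm higher); z up. 
- marker_bottle: small white plastic bottle of marking fluid with a black cap, diameter 36 mm, 70 mm tall, 0.1 kg, standing loose among the pieces. Origin: centre of its underside; z up. Not part of the job; it must stay standing.

How it is judged (in metres and radians):
At the end, for the whole second after the job is handed in: Each piece stands upright (within 0.1 rad) and at rest on its matching plate (origin 3 to 10 mm above the plate's), centred within 10 mm; flange within 0.2 rad of its outline (half turns equal), square tube within 0.2 rad of its square (quarter turns equal) (horizontal distance between sleeve_large and plate_large_round below 0.01 m and z of sleeve_large in the frame of plate_large_round between 0.003 and 0.01 m and angle between each of sleeve_large, sleeve_small, square_tube, flange's own z axis and vertical below 0.1 rad and linear speed of each of sleeve_large, sleeve_small, square_tube, flange below 0.02 m/s and horizontal distance between sleeve_small and plate_small_round below 0.01 m and z of sleeve_small in the frame of plate_small_round between 0.003 and 0.01 m and horizontal distance between square_tube and plate_square below 0.01 m and z of square_tube in the frame of plate_square between 0.003 and 0.01 m and horizontal distance between flange and plate_flange below 0.01 m and z of flange in the frame of plate_flange between 0.003 and 0.01 m and angle between the x axis of flange and the x axis of plate_flange, either way round below 0.2 rad and (angle between the x axis of square_tube and the x axis of plate_square, either way round below 0.2 rad or angle between the x axis of square_tube and the y axis of plate_square, either way round below 0.2 rad)); the robot touches nothing.
It fails at once if the marking bottle is knocked over (tilts by more than 0.5 rad) (angle between marker_bottle's own z axis and vertical above 0.5 rad).
It also fails if it takes over 112 s, if anything falls off the work surface, if the arm or the gripper's body presses on something with over 40 N, if the wrist force passes 120 N, or if a joint passes its speed limit or range.

## Working session

There is one attempt and no reset: what is moved stays moved. The work goes in short steps, Python scripts to look and compute and a tool call to move; the robot and the scene stay as the last step left them, time stands still between calls to the robot, and variables do not carry over. Pictures are saved under pics/ and viewed, and the job is handed in when it is done.

Besides the shell and the picture viewer there is one more tool, called after "Emit:" in YAML: its name, and indented under it one key for each argument. jog_arm: Moves the arm, as the interface text tells. Shifts and turns lie within -1 to 1; 1 stands for 40 cm of shift or 360 degrees of turn. Its arguments: {"type":"object","properties":{"commands":{"type":"array","items":{"type":"array"}}},"required":["commands"]}

```bash
ls; mkdir -p pics; python3 - <<'E'
from cell import r
import cv2, numpy as np
print(r.state())
for n in("top","side"):
    im,d=r.get_image(n); cv2.imwrite(f"pics/{n}0.png",im[:,:,::-1]); np.savez(f"{n}0.npz",im=im,d=d)
    p=r.camera_params(n); print(p)
    R=cv2.Rodrigues(np.array(p["rvec"],float))[0]; print(-R.T@np.array(p["tvec"],float).ravel())
E
```

```text
pics
{'time': 0.0, 'qpos': array([-1.3715086 ,  0.61595343, -0.01261923,  1.42493598,  0.00810158,
        1.10338571, -0.04042465]), 'dq': array([-1.52773735e-03,  1.76926038e-04,  7.85018510e-04,  3.72700394e-04,
        6.12491480e-04,  2.48767103e-03, -9.43257118e-06]), 'effort': array([-3.01261889e-04, -4.69213915e+01,  2.59096082e-01, -1.71038300e+01,
        9.95776034e-03,  9.54267627e-03,  4.49182664e-06]), 'eef_pos': array([145.338664  , 632.76582556, 238.10361352]), 'ee_rot': array([-3.13896065e+00,  3.88778092e-05,  2.91585017e+00]), 'ft_force': array([ 0.6057223 ,  0.37517799, -0.61906723]), 'wrist_torque': array([ 0.00434669, -0.05129118, -0.00691457]), 'gripper_width': 1.0037915173622873}
{'intrinsics': array([[496.70117462,   0.        , 321.74145838],
       [  0.        , 496.70117462, 198.56063214],
       [  0.        ,   0.        ,   1.        ]]), 'rvec': array([ 2.11691183, -2.14093046,  0.18678168]), 'tvec': array([  -7.25817515,  511.44462707, 1456.35272562])}
[ 248.49496458  -12.95308916 1523.37586272]
{'intrinsics': array([[434.34192157,   0.        , 315.49036106],
       [  0.        , 434.34192157, 200.48515257],
       [  0.        ,   0.        ,   1.        ]]), 'rvec': array([ 2.12337064, -0.73904674,  0.38260516]), 'tvec': array([-395.2357996 ,  231.84163356,  873.02171104])}
[ -45.45997749 -674.47879809  717.73290969]
```

View pics/top0.png

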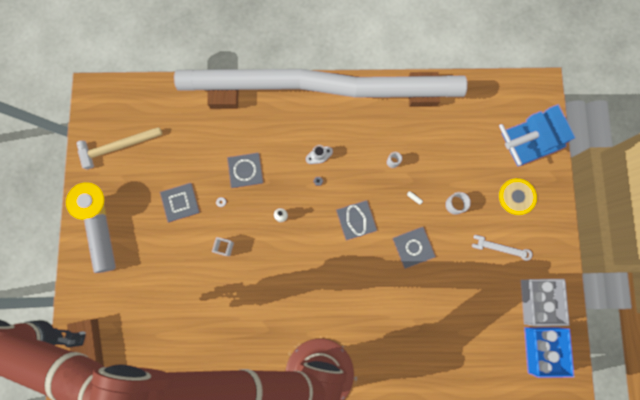

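View pics/side0.png

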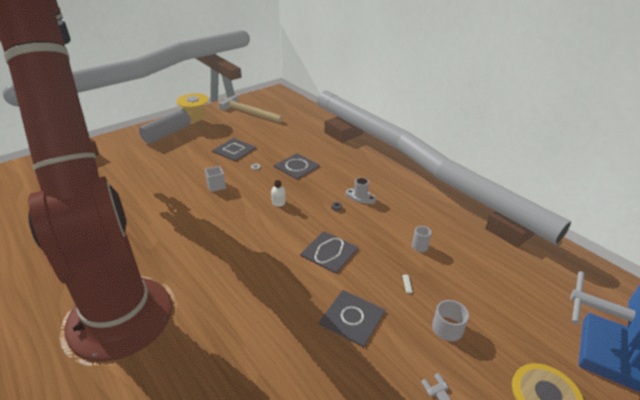

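```bash
cat > h.py <<'E'
import cv2, numpy as np
from cell import r
def cam(n):
    p=r.camera_params(n); return np.array(p["intrinsics"]),np.array(p["rvec"],float),np.array(p["tvec"],float).ravel()
def cast(n,px,z):
    K,rv,t=cam(n); R=cv2.Rodrigues(rv)[0]; c=-R.T@t
    px=np.asarray(px,float).reshape(-1,2)
    d=np.c_[(px-K[:2,2])/[K[0,0],K[1,1]],np.ones(len(px))]@R
    return c+d*((z-c[2])/d[:,2])[:,None]
def proj(n,P):
    K,rv,t=cam(n); return cv2.projectPoints(np.asarray(P,float).reshape(-1,1,3),rv,t,K,None)[0].reshape(-1,2)
def cloud(n,d):
    K,rv,t=cam(n); R=cv2.Rodrigues(rv)[0]
    v,u=np.mgrid[:d.shape[0],:d.shape[1]]
    P=np.stack([(u-K[0,2])/K[0,0]*d,(v-K[1,2])/K[1,1]*d,d],-1)
    return (P-t)@R
def grab(n,tag):
    im,d=r.get_image(n); cv2.imwrite(f"pics/{n}{tag}.png",im[:,:,::-1]); np.savez(f"{n}{tag}.npz",im=im,d=d); return im,d
E
python3 - <<'E'
from h import *
C=dict(PL=(245,170),PS=(180,202),PF=(357,220),PR=(414,247),sq=(222,247),fl=(319,154),ss=(394,159),sl=(458,203),bo=(280,215))
f=np.load("top0.npz"); im=f["im"]; d=f["d"]; W=cloud("top",d)
tiles=[]
for k,(u,v) in C.items():
    c=im[v-24:v+24,u-24:u+24]; tiles.append(cv2.resize(c,(240,240),interpolation=cv2.INTER_CUBIC))
    w=W[v-12:v+13,u-12:u+13]; z=w[...,2]
    print(k, cast("top",[(u,v)],6)[0].round(0), "z pct", np.percentile(z,[2,25,50,75,90,99]).round(1))
M=np.vstack([np.hstack(tiles[i:i+3]) for i in (0,3,6)])[:, :, ::-1]
cv2.imwrite("pics/tiles.png",cv2.resize(M,(600,600)))
f=np.load("side0.npz"); im=f["im"]
cv2.imwrite("pics/sidecrop.png",cv2.resize(im[120:360,180:500],(800,600),interpolation=cv2.INTER_CUBIC)[:,:,::-1])
for n in ("top",): print(proj("top",[[0,0,0]]))
E
```

```text
PL [612. 227.   6.] z pct [-1.1  4.3  6.5  9.1 10.6 14.9]
PS [512. 427.   6.] z pct [-0.6  3.7  5.9  8.3 10.6 14.8]
PF [ 450. -121.    6.] z pct [-0.7  4.3  6.6  8.7 10.8 14.4]
PR [ 365. -293.    6.] z pct [-0.9  4.2  6.4  8.7 10.3 14.6]
sq [372. 293.   6.] z pct [-6.9 -1.9  1.1  6.9 44.9 52.8]
fl [661.  -6.   6.] z pct [-5.4 -0.   6.1 19.2 55.3 62.9]
ss [ 642. -242.    6.] z pct [-5.8 -1.5  1.4  6.2 37.  53.3]
sl [ 499. -435.    6.] z pct [-5.4 -0.2  3.  24.6 47.3 55.5]
bo [468. 116.   6.] z pct [-7.  -1.9  1.2  5.8 46.3 72.9]
[[319.26599755 372.99306362]]
```

View pics/tiles.png

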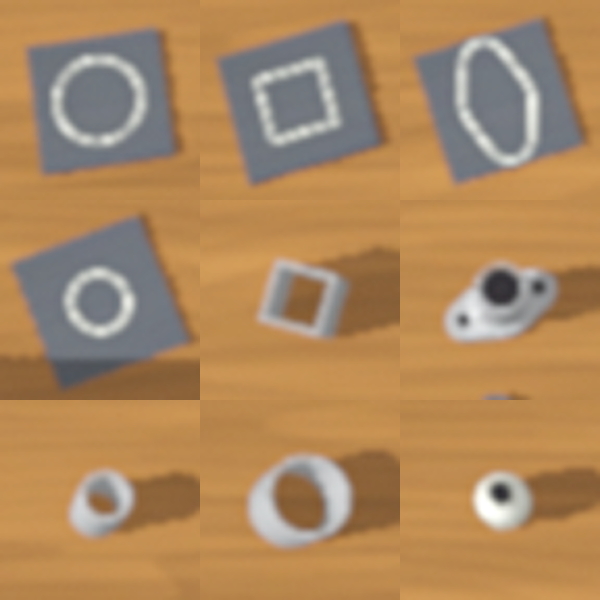

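View pics/sidecrop.png

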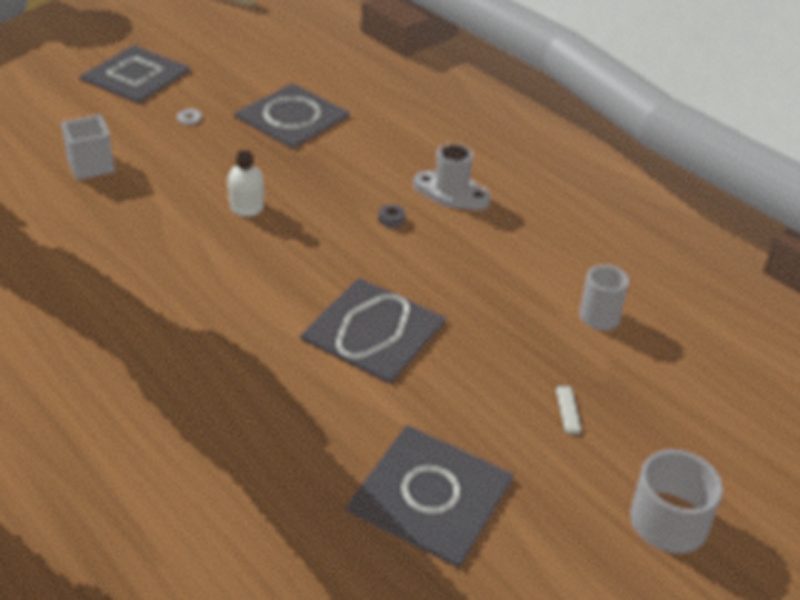

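```bash
cat > meas.py <<'E'
from h import *
def mask(im,tag=None):
    hsv=cv2.cvtColor(im,cv2.COLOR_RGB2HSV); return ((hsv[...,1]<70)*255).astype(np.uint8)
def blob(n,im,P,z,rad=45,sc=8):
    u,v=proj(n,[P])[0].round().astype(int)
    x0,y0=u-rad,v-rad
    c=cv2.resize(im[y0:v+rad,x0:u+rad],None,fx=sc,fy=sc,interpolation=cv2.INTER_CUBIC)
    cs,_=cv2.findContours(mask(c),cv2.RETR_EXTERNAL,cv2.CHAIN_APPROX_NONE)
    cs=[k for k in cs if cv2.contourArea(k)>sc*sc*40]
    mid=(rad*sc,)*2
    k=max(cs,key=lambda k:cv2.pointPolygonTest(k,mid,True))
    m=cv2.moments(k); ce=np.array([m["m10"],m["m01"]])/m["m00"]
    f=lambda q:(np.asarray(q,float).reshape(-1,2)+.5)/sc-.5+[x0,y0]
    return f(k),f(ce),c,(x0,y0,sc),k
E
python3 - <<'E'
from meas import *
T=np.load("top0.npz")["im"];S=np.load("side0.npz")["im"]
G=dict(PL=(612,227),PS=(512,427),PF=(450,-121),PR=(365,-293))
for k,(x,y) in G.items():
  for n,im in(("top",T),("side",S)):
    if n=="side" and 0: continue
    ct,ce,c,(x0,y0,sc),kk=blob(n,im,(x,y,6),6)
    w=cast(n,ct,6)[:,:2].astype(np.float32); rc=cv2.minAreaRect(w)
    g=cv2.cvtColor(c,cv2.COLOR_RGB2GRAY)
    in_=np.zeros_like(g); cv2.drawContours(in_,[kk],-1,255,-1); in_=cv2.erode(in_,np.ones((3*sc//2,)*2))
    wm=((g>155)&(in_>0)).astype(np.uint8)*255
    cs,_=cv2.findContours(wm,cv2.RETR_EXTERNAL,cv2.CHAIN_APPROX_NONE)
    if not cs: print(k,n,"none",rc); continue
    o=max(cs,key=cv2.contourArea); wo=cast(n,(o.reshape(-1,2)+.5)/sc-.5+[x0,y0],6)[:,:2].astype(np.float32)
    m=cv2.moments(wo.reshape(-1,1,2)); ro=cv2.minAreaRect(wo)
    print(k,n,"plate",np.round(rc[0],1),np.round(rc[1],1),round(rc[2],1),"| outline",round(m["m10"]/m["m00"],1),round(m["m01"]/m["m00"],1),np.round(ro[1],1),round(ro[2],1))
G=dict(sq=(380,290,25,),fl=(640,0,15),ss=(630,-230,25),sl=(495,-425,25),bo=(460,110,35))
for k,p in G.items():
  for n,im in(("top",T),("side",S)):
    ct,ce,c,_,kk=blob(n,im,p,p[2])
    cc=c.copy(); cv2.drawContours(cc,[kk],-1,(255,0,0),2); cv2.imwrite(f"pics/b_{k}_{n}.png",cc[:,:,::-1])
    w=cast(n,ct,p[2])[:,:2].astype(np.float32); rc=cv2.minAreaRect(w)
    print(k,n,cast(n,ce,p[2])[0].round(1),np.round(rc[1],1),round(rc[2],1),ce.round(1))
ims=[cv2.resize(cv2.imread(f"pics/b_{k}_{n}.png"),(160,160)) for n in("top","side") for k in G]
cv2.imwrite("pics/bl.png",np.vstack([np.hstack(ims[:5]),np.hstack(ims[5:])]))
E
```

```text
PL top plate [612.7 227.6] [100.1 100.8] 8.3 | outline 613.5 229.2 [72.5 70.8] 89.3
PL side plate [611.9 223. ] [103.3 104.8] 7.8 | outline 584.2 235.3 [26.1  5.6] 74.2
PS top plate [512.5 428.9] [100.2 101.1] 16.9 | outline 513.0 431.0 [57.6 57.4] 17.4
PS side plate [512.  423.5] [103.7 105.5] 17.0 | outline 486.4 444.8 [0.8 0.9] 52.5
PF top plate [ 451.1 -118.1] [102.  100.9] 16.7 | outline 450.7 -117.3 [96.3 61.4] 22.9
PF side plate [ 451.2 -121. ] [104.1 102.2] 16.7 | outline 483.8 -125.8 [50.7  8. ] 43.2
PR top plate [ 364.5 -291. ] [100.4 102.6] 19.5 | outline 364.9 -290.7 [50.1 51.1] 26.1
PR side plate [ 364.7 -294. ] [103.2 101.3] 20.0 | outline 382.4 -300.9 [34.2 10.5] 56.9
sq top [372.1 287.8  25. ] [57.4 49.1] 74.1 [[222.5 246.3]]
sq side [372.1 284.9  25. ] [125.7  51.8] 68.3 [[214.8 178.3]]
fl top [657.1  -5.   15. ] [55.8 87.5] 45.2 [[318.7 154.5]]
fl side [661.7  -4.9  15. ] [124.4  79.4] 59.1 [[360.6 192. ]]
ss top [ 635.9 -238.7   25. ] [42.  53.9] 48.0 [[393.9 159.4]]
ss side [ 636.4 -238.6   25. ] [96.3 40.7] 31.4 [[421.1 238.3]]
sl top [ 496.7 -428.6   25. ] [64.6 79.8] 18.7 [[457.7 202.9]]
sl side [ 497.7 -428.5   25. ] [102.6  63.3] 27.3 [[449.9 319.9]]
bo top [464.9 113.3  35. ] [41.7 42.4] 0.1 [[280.2 214.7]]
bo side [457.5  97.6  35. ] [93.4 38.1] 57.4 [[277.9 195.8]]
```

View pics/bl.png

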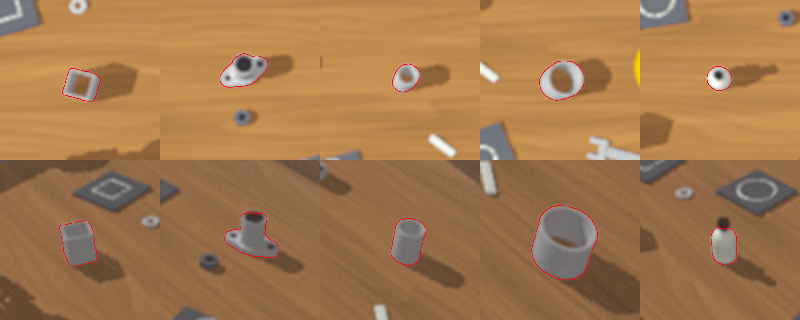

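```bash
cat > go.py <<'E'
import sys
from h import *
from scipy.spatial.transform import Rotation as Ro
# go.py x y z phi ... : jaw axis phi deg
s=r.state(); p=s["eef_pos"]; R=Ro.from_euler("xyz",s["ee_rot"])
a=list(map(float,sys.argv[1:]))
print("t",s["time"],"pos",p.round(1),"phi",np.degrees(s["ee_rot"][2]-np.pi/2).round(1),"w",round(s["gripper_width"],3),"F",s["ft_force"].round(1),"q7",s["qpos"][6].round(2))
for i in range(0,len(a),4):
    x,y,z,f=a[i:i+4]; Rt=Ro.from_euler("xyz",[np.pi,0,np.radians(f+90)])
    print("shift",(R.inv().apply(np.array([x,y,z])-p)/400).round(3),"turn",((R.inv()*Rt).as_rotvec()/2/np.pi).round(4))
E
python3 - <<'E'
from meas import *
T=np.load("top0.npz")["im"];S=np.load("side0.npz")["im"]
for n,im,u,v in(("top",T,319,154),("side",S,361,192)):
    sc=10; rad=22
    c=cv2.resize(im[v-rad:v+rad,u-rad:u+rad],None,fx=sc,fy=sc,interpolation=cv2.INTER_CUBIC)
    g=cv2.cvtColor(c,cv2.COLOR_RGB2GRAY); sat=cv2.cvtColor(c,cv2.COLOR_RGB2HSV)[...,1]
    cs,_=cv2.findContours(((g<95)).astype(np.uint8),cv2.RETR_LIST,cv2.CHAIN_APPROX_NONE)
    for k in cs:
        if cv2.contourArea(k)<sc*sc*1.5: continue
        m=cv2.moments(k); q=(np.array([m["m10"],m["m01"]])/m["m00"]+.5)/sc-.5+[u-rad,v-rad]
        print(n,q.round(1),cv2.contourArea(k)/sc/sc,"z55",cast(n,q,55)[0].round(1),"z10",cast(n,q,10)[0].round(1))
h=cast("top",[(319-24+62*.24,154-24+120*.24),(319-24+138*.24,154-24+87*.24)],10)
print(h.round(1),h.mean(0),np.degrees(np.arctan2(*(h[1]-h[0])[1::-1])))
E
python3 go.py 372 286.5 140 74 372 286.5 20 74
```

```text
top [327.8 150.5] 4.425 z55 [658.6 -33.2  55. ] z10 [671.2 -33.8  10. ]
top [318.8 150.6] 48.875 z55 [658.5  -5.6  55. ] z10 [671.   -5.3  10. ]
side [341.2 208.9] 44.795 z55 [534.6 -65.1  55. ] z10 [574.  -23.7  10. ]
side [376.1 205.7] 104.88 z55 [ 612.  -108.7   55. ] z10 [656.6 -70.3  10. ]
side [370.8 197.4] 11.405 z55 [626.1 -75.8  55. ] z10 [671.7 -35.2  10. ]
side [361.6 180.7] 50.19 z55 [659.1  -6.9  55. ] z10 [706.9  38.4  10. ]
[[644.8  22.8  10. ]
 [669.8 -34.8  10. ]] [657.28673369  -6.00293568  10.        ] -66.51864994681623
t 0.1 pos [145.4 632.8 238.2] phi 77.1 w 0.999 F [ 0.5 -0.2 -0.3] q7 -0.04
shift [-0.746 -0.716  0.247] turn [-0.0004  0.      0.0085]
shift [-0.746 -0.716  0.547] turn [-0.0004  0.      0.0085]
```

Emit:
jog_arm:
  commands:
    - [[-0.746,-0.716,0.247],[0,0,0.0085],-1]
    - [[-0.746,-0.716,0.247],[0,0,0.0085],-1]
    - [[-0.746,-0.716,0.247],[0,0,0.0085],-1]
    - [[-0.746,-0.716,0.247],[0,0,0.0085],-1]
    - [[-0.746,-0.716,0.247],[0,0,0.0085],-1]
    - [[-0.746,-0.716,0.247],[0,0,0.0085],-1]
    - [[-0.746,-0.716,0.247],[0,0,0.0085],-1]
    - [[-0.746,-0.716,0.247],[0,0,0.0085],-1]

```text
time: 1.1
eef_pos: [374.0, 281.5, 139.1]
ee_rot: [-3.135, 0.0, 2.853]
ft_force: [0.1, 1.4, -0.4]
gripper_width: 1.003
```

```bash
python3 go.py 372 286.5 20 74; python3 - <<'E'
from h import *
grab("top","1");grab("side","1")
a=cv2.imread("pics/top1.png")[200:290,160:300];b=cv2.imread("pics/side1.png")[110:220,150:300]
cv2.imwrite("pics/v1.png",np.hstack([cv2.resize(a,(400,400),interpolation=2),cv2.resize(b,(400,400),interpolation=2)]))
E
```

```text
t 1.1 pos [374.  281.5 139.1] phi 73.4 w 1.003 F [ 0.1  1.4 -0.4] q7 0.58
shift [0.009 0.013 0.298] turn [-0.0011  0.     -0.0015]
```

View pics/v1.png

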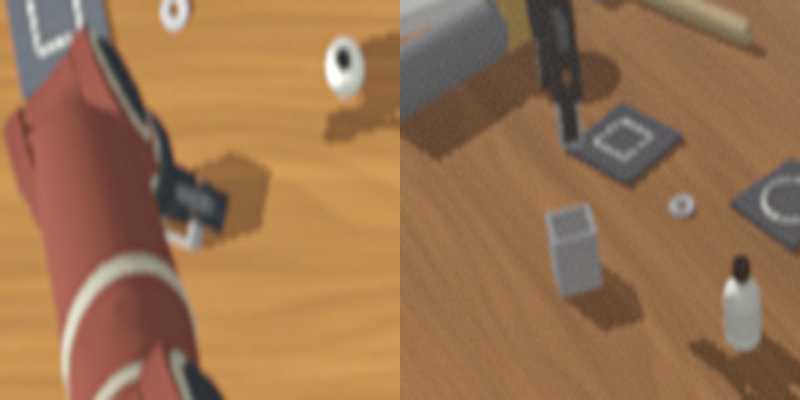

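Emit:
jog_arm:
  commands:
    - [[0.009,0.013,0.12],[-0.001,0,-0.0015],-1]
    - [[0.009,0.013,0.22],[-0.001,0,-0.0015],-1]
    - [[0.009,0.013,0.298],[-0.001,0,-0.0015],-1]
    - [[0.009,0.013,0.298],[-0.001,0,-0.0015],-1]
    - [[0.009,0.013,0.298],[-0.001,0,-0.0015],-1]

```text
time: 1.82
eef_pos: [369.8, 293.9, 21.6]
ee_rot: [3.136, 0.0, 2.873]
ft_force: [-1.2, 0.5, 1.4]
gripper_width: 1.002
```

```bash
python3 go.py 372 286.5 20 74; python3 - <<'E'
from h import *
grab("top","2");grab("side","2")
a=cv2.imread("pics/top2.png")[200:290,160:300];b=cv2.imread("pics/side2.png")[110:220,150:300]
cv2.imwrite("pics/v2.png",np.hstack([cv2.resize(a,(400,400),interpolation=2),cv2.resize(b,(400,400),interpolation=2)]))
E
```

```text
t 1.825 pos [369.8 293.9  21.6] phi 74.6 w 1.002 F [-1.2  0.5  1.4] q7 0.58
shift [-0.01  -0.016  0.004] turn [ 0.0009 -0.      0.0017]
```

View pics/v2.png

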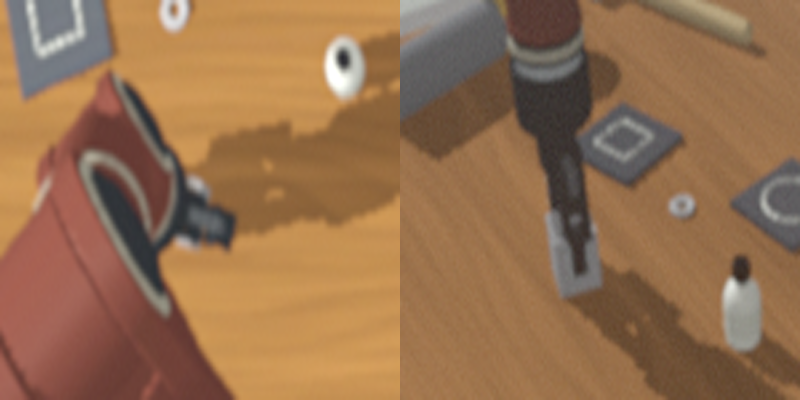

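Emit:
jog_arm:
  commands:
    - [[-0.005,-0.012,0.004],[0.001,0,0],-1]
    - [[-0.005,-0.012,0.004],[0.001,0,0],-1]
    - [[-0.005,-0.012,0.004],[0.001,0,0],1]
    - [[-0.005,-0.012,0.004],[0.001,0,0],1]
    - [[-0.005,-0.012,0.004],[0.001,0,0],1]
    - [[-0.005,-0.012,0.004],[0.001,0,0],1]
    - [[-0.005,-0.012,0.004],[0.001,0,0],1]

```text
time: 2.8
eef_pos: [371.1, 288.4, 20.7]
ee_rot: [3.141, 0.001, 2.872]
ft_force: [-0.7, 0.0, 5.8]
gripper_width: 0.507
```

```bash
python3 go.py 372 286.5 20 74 512.3 427.5 130 107
```

```text
t 2.8 pos [371.1 288.4  20.7] phi 74.5 w 0.507 F [-0.7  0.   5.8] q7 0.58
shift [-0.003 -0.004  0.002] turn [0.0001 0.0002 0.0015]
shift [-0.248  0.429 -0.273] turn [ 0.      0.0002 -0.0902]
```

Emit:
jog_arm:
  commands:
    - [[0,0,-0.12],[0,0,0],1]
    - [[0,0,-0.273],[0,0,0],1]
    - [[-0.1,0.17,-0.273],[0,0,-0.03],1]
    - [[-0.2,0.34,-0.273],[0,0,-0.07],1]
    - [[-0.248,0.429,-0.273],[0,0,-0.09],1]
    - [[-0.248,0.429,-0.273],[0,0,-0.09],1]
    - [[-0.248,0.429,-0.273],[0,0,-0.09],1]

```text
time: 3.68
eef_pos: [511.5, 426.6, 128.5]
ee_rot: [-3.14, -0.002, -2.847]
ft_force: [-0.6, 0.1, -0.8]
gripper_width: 0.51
```

```bash
cat > look.py <<'E'
import sys
from h import *
tag=sys.argv[1]; P=tuple(map(float,sys.argv[2:5])); rad=int(sys.argv[5]) if len(sys.argv)>5 else 30
out=[]
for n in("top","side"):
    im,_=grab(n,tag); u,v=proj(n,[P])[0].round().astype(int)
    x0=min(max(u-rad,0),640-2*rad);y0=min(max(v-rad,0),400-2*rad)
    print(n,"crop origin",x0,y0,"scale",400/2/rad); out.append(cv2.resize(im[y0:y0+2*rad,x0:x0+2*rad],(400,400),interpolation=2)[:,:,::-1])
cv2.imwrite(f"pics/v{tag}.png",np.hstack(out))
E
python3 go.py 512.3 427.5 27 107;python3 look.py 3 512 427 60 40
```

```text
t 3.675 pos [511.5 426.6 128.5] phi -253.1 w 0.51 F [-0.6  0.1 -0.8] q7 1.02
shift [-0.003  0.002  0.254] turn [-0.0002 -0.0003 -0.0003]
top crop origin 135 159 scale 5.0
side crop origin 192 93 scale 5.0
```

View pics/v3.png

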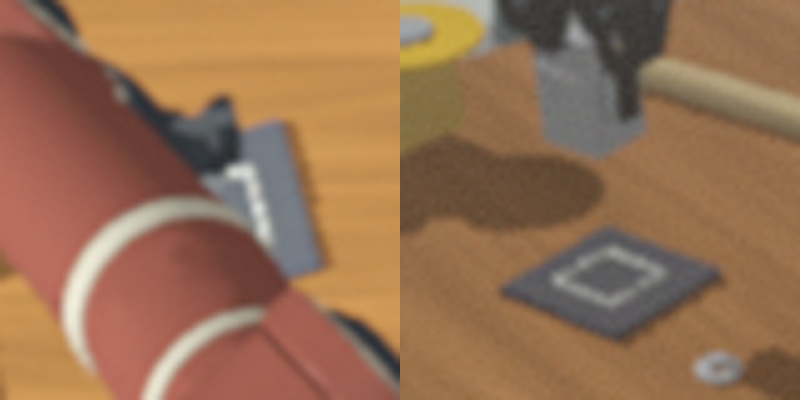

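Emit:
jog_arm:
  commands:
    - [[-0.003,0.002,0.1],[0,0,0],1]
    - [[-0.003,0.002,0.2],[0,0,0],1]
    - [[-0.003,0.002,0.245],[0,0,0],1]
    - [[-0.003,0.002,0.252],[0,0,0],1]
    - [[-0.003,0.002,0.252],[0,0,0],1]
    - [[-0.003,0.002,0.252],[0,0,0],1]

```text
time: 4.53
eef_pos: [512.5, 427.5, 30.3]
ee_rot: [-3.141, 0.001, -2.847]
ft_force: [-0.1, -0.1, -1.6]
gripper_width: 0.509
```

```bash
python3 go.py 512.3 427.5 27 107;python3 look.py 4 512 427 25 25
```

```text
t 4.525 pos [512.5 427.5  30.3] phi -253.1 w 0.509 F [-0.1 -0.1 -1.6] q7 1.0
shift [0.001 0.    0.008] turn [-0.0001  0.0002 -0.0003]
top crop origin 153 176 scale 8.0
side crop origin 208 118 scale 8.0
```

View pics/v4.png

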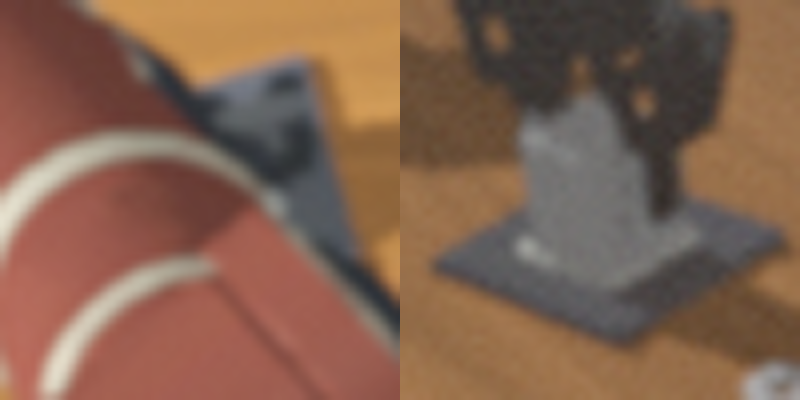

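Emit:
jog_arm:
  commands:
    - [[0,0,0.006],[0,0,0],1]
    - [[0,0,0.009],[0,0,0],1]
    - [[0,0,0.01],[0,0,0],1]
    - [[0,0,0.01],[0,0,0],0.3]
    - [[0,0,0.01],[0,0,0],-0.5]
    - [[0,0,0.01],[0,0,0],-1]
    - [[0,0,0.01],[0,0,0],-1]
    - [[0,0,0.01],[0,0,0],-1]

```text
time: 5.62
eef_pos: [512.2, 427.2, 25.6]
ee_rot: [-3.14, 0.0, -2.847]
ft_force: [-0.5, 0.5, -0.4]
gripper_width: 0.994
```

```bash
python3 go.py 512 427 160 107 658.5 -6 160 113
```

```text
t 5.625 pos [512.2 427.2  25.6] phi -253.1 w 0.994 F [-0.5  0.5 -0.4] q7 1.0
shift [ 0.001 -0.001 -0.336] turn [-0.0002  0.     -0.0003]
shift [-0.035 -1.143 -0.335] turn [-0.0002 -0.     -0.017 ]
```

Emit:
jog_arm:
  commands:
    - [[0,0,-0.12],[0,0,0],-1]
    - [[0,0,-0.27],[0,0,0],-1]
    - [[0,0,-0.335],[0,0,0],-1]
    - [[-0.005,-0.15,-0.335],[0,0,-0.004],-1]
    - [[-0.01,-0.3,-0.335],[0,0,-0.008],-1]
    - [[-0.015,-0.45,-0.335],[0,0,-0.012],-1]
    - [[-0.02,-0.6,-0.335],[0,0,-0.017],-1]
    - [[-0.025,-0.75,-0.335],[0,0,-0.017],-1]

```text
time: 6.62
eef_pos: [609.5, 141.3, 160.1]
ee_rot: [-3.14, 0.0, -2.74]
ft_force: [0.8, 1.1, 1.5]
gripper_width: 1.003
```

```bash
python3 go.py 658.5 -6 130 113; python3 look.py 5 512 427 25 25; cat > pose.py <<'E'
import sys
from meas import *
# pose.py tag x y zmid
tag=sys.argv[1];p=tuple(map(float,sys.argv[2:5]))
for n in("top","side"):
    im=np.load(f"{n}{tag}.npz")["im"]
    u,v=proj(n,[p])[0].round().astype(int);rad=25;sc=8
    c=cv2.resize(im[v-rad:v+rad,u-rad:u+rad],None,fx=sc,fy=sc,interpolation=cv2.INTER_CUBIC)
    hsv=cv2.cvtColor(c,cv2.COLOR_RGB2HSV)
    cv2.imwrite(f"pics/c{tag}{n}.png",c[:,:,::-1])
E
```

```text
t 6.625 pos [609.5 141.3 160.1] phi -247.0 w 1.003 F [0.8 1.1 1.5] q7 1.56
shift [ 0.031 -0.387  0.076] turn [-0.0002  0.0001  0.0001]
top crop origin 153 176 scale 8.0
side crop origin 208 118 scale 8.0
```

View pics/v5.png

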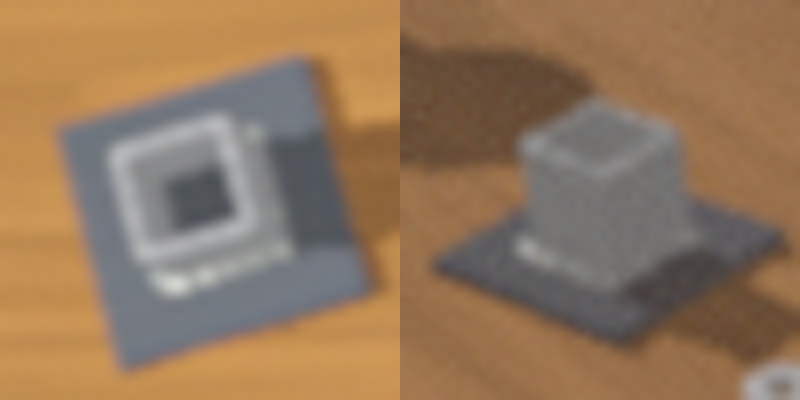

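```bash
python3 - <<'E'
from h import *
q=np.array([(108,153),(225,113),(260,232),(140,264)])/8-.44+[153,176]
w=cast("top",q,56); print(w.round(1),w.mean(0)); 
e=w[1]-w[0]; print(np.degrees(np.arctan2(e[1],e[0])),np.linalg.norm(e)); e=w[2]-w[1]; print(np.degrees(np.arctan2(e[1],e[0])),np.linalg.norm(e))
pl=np.array([(60,128),(300,58),(370,290),(125,368)])/8-.44+[153,176]
print(cast("top",pl,6).mean(0))
q=np.array([(120+400,140),(585+10,97),(680,132),(597,172)],float)-[400,0]; q=q/8-.44+[208,118]
print("side",cast("side",q,56).mean(0))
pl=np.array([(432,262),(615,340),(788,238)],float)-[400,0]; pl=pl/8-.44+[208,118]
w=cast("side",pl,6); print("side plate",w.round(1),(w[0]+w[2])/2)
E
```

```text
[[526.6 454.9  56. ]
 [541.4 411.5  56. ]
 [495.8 396.6  56. ]
 [484.2 441.1  56. ]] [512.00876882 426.00885618  56.        ]
-71.14726891655842 45.86183479750469
-161.93507154468102 47.94195910947566
[512.98485255 428.81513579   6.        ]
side [513.36894437 425.79037838  56.        ]
side plate [[450.9 458.    6. ]
 [478.6 363.1   6. ]
 [572.7 388.    6. ]] [511.79734267 422.99475593   6.        ]
```

Emit:
jog_arm:
  commands:
    - [[0.01,-0.15,0.03],[0,0,0],-1]
    - [[0.02,-0.28,0.06],[0,0,0],-1]
    - [[0.031,-0.387,0.076],[0,0,0],-1]
    - [[0.031,-0.387,0.076],[0,0,0],-1]
    - [[0.031,-0.387,0.076],[0,0,0],-1]
    - [[0.031,-0.387,0.076],[0,0,0],-1]

```text
time: 7.48
eef_pos: [659.0, -14.9, 131.1]
ee_rot: [-3.133, -0.001, -2.752]
ft_force: [0.6, -0.3, 0.9]
gripper_width: 0.999
```

```bash
python3 go.py 658.5 -6 30 113; python3 look.py 6 658 -6 30 30
```

```text
t 7.475 pos [659.  -14.9 131.1] phi -247.7 w 0.999 F [ 0.6 -0.3  0.9] q7 1.78
shift [-0.008  0.023  0.253] turn [-0.0014 -0.0001 -0.0019]
top crop origin 289 123 scale 6.666666666666667
side crop origin 330 158 scale 6.666666666666667
```

View pics/v6.png

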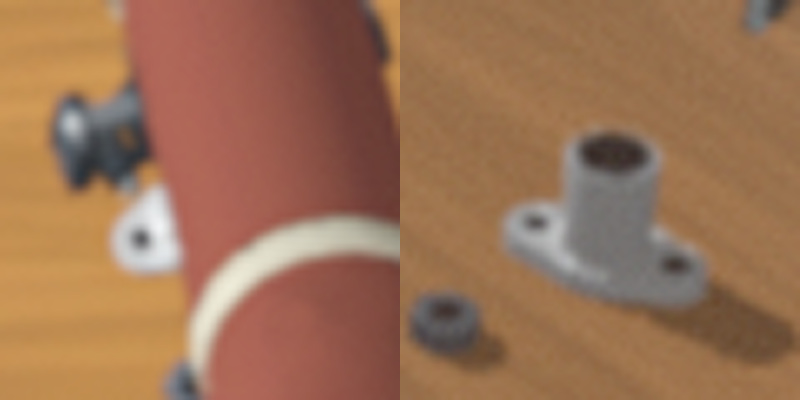

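Emit:
jog_arm:
  commands:
    - [[-0.008,0.023,0.06],[-0.001,0,-0.002],-1]
    - [[-0.008,0.023,0.12],[-0.001,0,-0.002],-1]
    - [[-0.008,0.023,0.12],[-0.001,0,-0.002],-1]
    - [[-0.008,0.023,0.12],[-0.001,0,-0.002],-1]
    - [[-0.008,0.023,0.18],[-0.001,0,-0.002],-1]
    - [[-0.008,0.023,0.23],[-0.001,0,-0.002],-1]
    - [[-0.008,0.023,0.253],[-0.001,0,-0.002],-1]
    - [[-0.008,0.023,0.253],[-0.001,0,-0.002],-1]

```text
time: 8.57
eef_pos: [658.5, -6.8, 29.3]
ee_rot: [-3.139, -0.002, -2.74]
ft_force: [-0.5, -0.2, -0.2]
gripper_width: 1.002
```

```bash
python3 go.py 658.5 -6 30 113; python3 look.py 7 658 -6 30 30
```

```text
t 8.575 pos [658.5  -6.8  29.3] phi -247.0 w 1.002 F [-0.5 -0.2 -0.2] q7 1.76
shift [-0.001  0.002 -0.002] turn [-0.0005 -0.0004  0.    ]
top crop origin 289 123 scale 6.666666666666667
side crop origin 330 158 scale 6.666666666666667
```

View pics/v7.png

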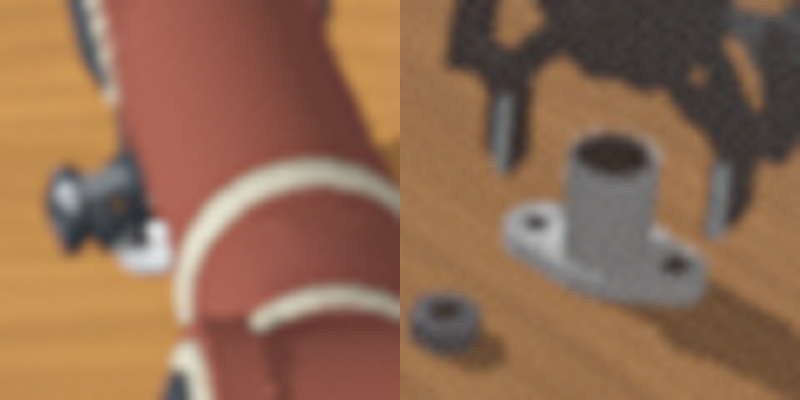

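Emit:
jog_arm:
  commands:
    - [[0,0,0.005],[0,0,0],1]
    - [[0,0,0.005],[0,0,0],1]
    - [[0,0,0.005],[0,0,0],1]
    - [[0,0,0.005],[0,0,0],1]
    - [[0,0,0.005],[0,0,0],1]
    - [[0,0,0.005],[0,0,0],1]

```text
time: 9.43
eef_pos: [659.9, -6.2, 29.1]
ee_rot: [-3.138, 0.001, -2.74]
ft_force: [0.3, 0.4, 5.6]
gripper_width: 0.43
```

```bash
python3 go.py 658.5 -6 30 113 451 -119.5 140 16.7
```

```text
t 9.425 pos [659.9  -6.2  29.1] phi -247.0 w 0.43 F [0.3 0.4 5.6] q7 1.76
shift [ 0.003  0.002 -0.002] turn [-0.0006  0.0002  0.0001]
shift [ 0.591 -0.057 -0.278] turn [-2.000e-04  7.000e-04  2.676e-01]
```

Emit:
jog_arm:
  commands:
    - [[0,0,-0.12],[0,0,0],1]
    - [[0,0,-0.25],[0,0,0.02],1]
    - [[0.1,-0.01,-0.278],[0,0,0.05],1]
    - [[0.2,-0.02,-0.278],[0,0,0.08],1]
    - [[0.3,-0.03,-0.278],[0,0,0.11],1]
    - [[0.4,-0.04,-0.278],[0,0,0.14],1]
    - [[0.5,-0.05,-0.278],[0,0,0.168],1]
    - [[0.57,-0.055,-0.278],[0,0,0.195],1]

```text
time: 10.42
eef_pos: [455.3, -116.7, 139.3]
ee_rot: [-3.139, 0.002, 2.311]
ft_force: [0.3, -0.3, -2.1]
gripper_width: 0.427
```

```bash
python3 go.py 451 -119.5 140 16.7
```

```text
t 10.425 pos [ 455.3 -116.7  139.3] phi 42.4 w 0.427 F [ 0.3 -0.3 -2.1] q7 1.03
shift [ 0.002 -0.013 -0.002] turn [-0.0004  0.0004  0.0714]
```

Emit:
jog_arm:
  commands:
    - [[0.002,-0.013,-0.002],[0,0,0.029],1]
    - [[0.002,-0.013,-0.002],[0,0,0.058],1]
    - [[0.002,-0.013,-0.002],[0,0,0.0714],1]
    - [[0.002,-0.013,-0.002],[0,0,0.0714],1]
    - [[0.002,-0.013,-0.002],[0,0,0.0714],1]
    - [[0.002,-0.013,-0.002],[0,0,0.0714],1]

```text
time: 11.18
eef_pos: [450.7, -119.6, 139.9]
ee_rot: [-3.139, 0.003, 1.863]
ft_force: [-0.0, -0.4, -1.5]
gripper_width: 0.427
```

```bash
python3 go.py 451 -119.3 35.5 16.7; python3 look.py 8 451 -119 60 30
```

```text
t 11.175 pos [ 450.7 -119.6  139.9] phi 16.7 w 0.427 F [-0.  -0.4 -1.5] q7 0.7
shift [0.001 0.001 0.261] turn [-0.0003  0.0004  0.0001]
top crop origin 328 187 scale 6.666666666666667
side crop origin 299 203 scale 6.666666666666667
```

View pics/v8.png

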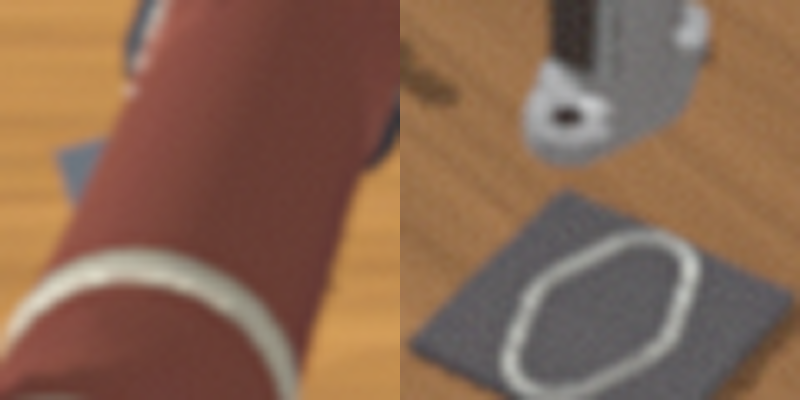

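```bash
python3 - <<'E'
import cv2
a=cv2.imread("pics/side8.png")[150:260,280:400]; cv2.imwrite("pics/z8.png",cv2.resize(a,(654,600),interpolation=2))
E
```

```text
(no output)
```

View pics/z8.png

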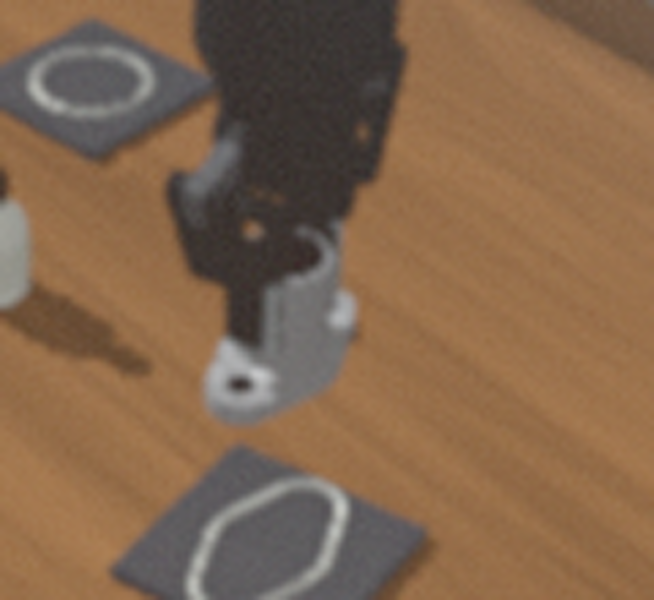

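Held upright and turned to match. Lower it.

Emit:
jog_arm:
  commands:
    - [[0.001,0.001,0.12],[0,0,0],1]
    - [[0.001,0.001,0.21],[0,0,0],1]
    - [[0.001,0.001,0.25],[0,0,0],1]
    - [[0.001,0.001,0.259],[0,0,0],1]
    - [[0.001,0.001,0.259],[0,0,0],1]
    - [[0.001,0.001,0.264],[0,0,0],1]
    - [[0.001,0.001,0.264],[0,0,0],1]

```text
time: 12.15
eef_pos: [451.8, -119.7, 35.1]
ee_rot: [3.142, 0.004, 1.862]
ft_force: [1.1, 0.1, -1.3]
gripper_width: 0.426
```

```bash
python3 go.py 451 -119.3 35.5 16.7; python3 look.py 9 451 -119 20 25
```

```text
t 12.15 pos [ 451.8 -119.7   35.1] phi 16.7 w 0.426 F [ 1.1  0.1 -1.3] q7 0.76
shift [ 0.002 -0.002 -0.001] turn [0.     0.0006 0.    ]
top crop origin 332 194 scale 8.0
side crop origin 304 221 scale 8.0
```

View pics/v9.png

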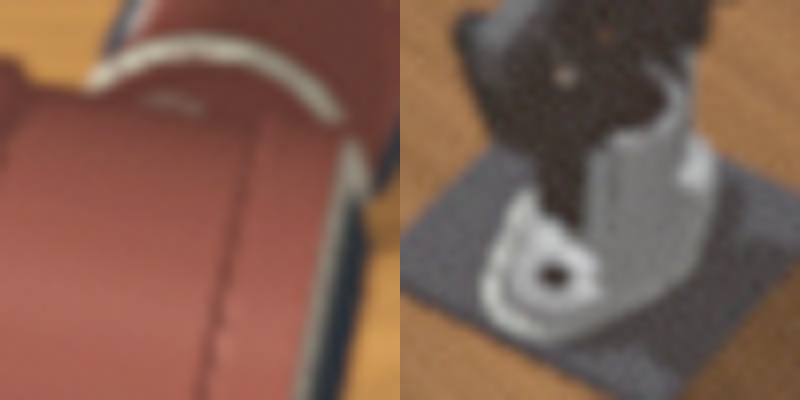

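Emit:
jog_arm:
  commands:
    - [[0,0,0.003],[0,0,0],1]
    - [[0,0,0.004],[0,0,0],1]
    - [[0,0,0.004],[0,0,0],1]
    - [[0,0,0.004],[0,0,0],0.3]
    - [[0,0,0.004],[0,0,0],-0.4]
    - [[0,0,0.004],[0,0,0],-1]
    - [[0,0,0.004],[0,0,0],-1]
    - [[0,0,0.004],[0,0,0],-1]

```text
time: 13.25
eef_pos: [451.7, -119.7, 33.3]
ee_rot: [-3.141, 0.004, 1.862]
ft_force: [-1.0, 0.8, 0.3]
gripper_width: 0.998
```

```bash
python3 go.py 451 -119.3 160 16.7 636.2 -238.7 140 16.7
```

```text
t 13.25 pos [ 451.7 -119.7   33.3] phi 16.7 w 0.998 F [-1.   0.8  0.3] q7 0.76
shift [ 0.    -0.002 -0.317] turn [-0.      0.0006  0.    ]
shift [-0.419  0.356 -0.265] turn [-0.      0.0006  0.    ]
```

Emit:
jog_arm:
  commands:
    - [[0,0,-0.12],[0,0,0],-1]
    - [[0,0,-0.26],[0,0,0],-1]
    - [[-0.1,0.085,-0.3],[0,0,0],-1]
    - [[-0.2,0.17,-0.3],[0,0,0],-1]
    - [[-0.3,0.255,-0.28],[0,0,0],-1]
    - [[-0.38,0.325,-0.265],[0,0,0],-1]
    - [[-0.419,0.356,-0.265],[0,0,0],-1]
    - [[-0.419,0.356,-0.265],[0,0,0],-1]

```text
time: 14.25
eef_pos: [636.3, -239.7, 138.8]
ee_rot: [-3.14, 0.004, 1.862]
ft_force: [0.1, -0.2, -0.9]
gripper_width: 1.001
```

```bash
python3 go.py 636.2 -238.7 20 16.7; python3 look.py 10 451 -119 20 25
```

```text
t 14.25 pos [ 636.3 -239.7  138.8] phi 16.7 w 1.001 F [ 0.1 -0.2 -0.9] q7 0.78
shift [0.004 0.001 0.297] turn [-0.0002  0.0006 -0.0001]
top crop origin 332 194 scale 8.0
side crop origin 304 221 scale 8.0
```

View pics/v10.png

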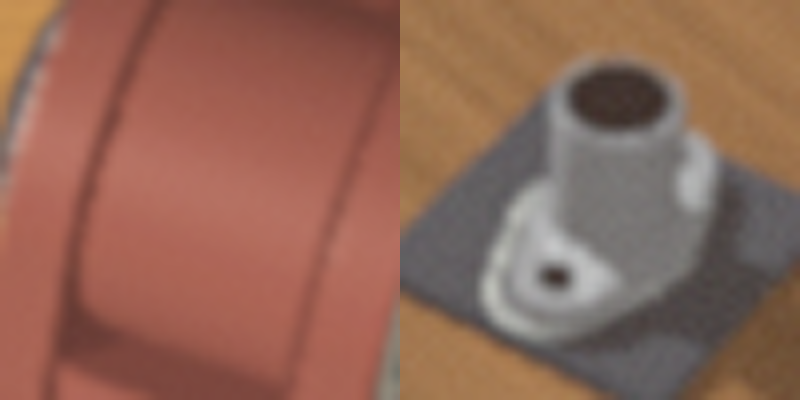

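Emit:
jog_arm:
  commands:
    - [[0.004,0.001,0.1],[0,0,0],-1]
    - [[0.004,0.001,0.2],[0,0,0],-1]
    - [[0.004,0.001,0.28],[0,0,0],-1]
    - [[0.004,0.001,0.297],[0,0,0],-1]
    - [[0.004,0.001,0.297],[0,0,0],-1]
    - [[0.004,0.001,0.297],[0,0,0],-1]

```text
time: 15.1
eef_pos: [636.2, -237.3, 22.7]
ee_rot: [3.141, 0.004, 1.863]
ft_force: [-0.1, 0.0, -0.0]
gripper_width: 1.003
```

```bash
python3 go.py 636.2 -238.7 20 16.7; python3 look.py 11 636 -239 20 25; python3 - <<'E'
from h import *
print("side mouth",cast("side",np.array([218,97])/8-.44+[304,221],61))
E
```

```text
t 15.1 pos [ 636.2 -237.3   22.7] phi 16.7 w 1.003 F [-0.1  0.  -0. ] q7 0.81
shift [-0.003 -0.001  0.007] turn [0.0002 0.0007 0.    ]
top crop origin 369 135 scale 8.0
side crop origin 396 215 scale 8.0
side mouth [[ 452.95201504 -121.57411622   61.        ]]
```

View pics/v11.png

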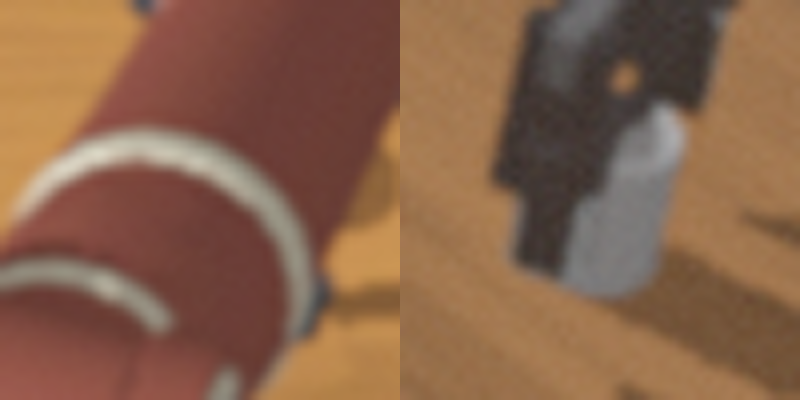

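Emit:
jog_arm:
  commands:
    - [[0,0,0.005],[0,0,0],-1]
    - [[0,0,0.005],[0,0,0],1]
    - [[0,0,0.005],[0,0,0],1]
    - [[0,0,0.005],[0,0,0],1]
    - [[0,0,0.005],[0,0,0],1]
    - [[0,0,0.005],[0,0,0],1]
    - [[0,0,0.005],[0,0,0],1]

```text
time: 16.08
eef_pos: [636.2, -237.4, 20.6]
ee_rot: [3.141, 0.004, 1.862]
ft_force: [-0.9, 0.1, 2.4]
gripper_width: 0.433
```

```bash
python3 go.py 636.2 -238.7 20 16.7 364.8 -292 130 16.7
```

```text
t 16.075 pos [ 636.2 -237.4   20.6] phi 16.7 w 0.433 F [-0.9  0.1  2.4] q7 0.81
shift [-0.003 -0.001  0.002] turn [0.0002 0.0007 0.    ]
shift [ 0.063 -0.689 -0.274] turn [0.0002 0.0007 0.    ]
```

Emit:
jog_arm:
  commands:
    - [[0,0,-0.12],[0,0,0],1]
    - [[0,0,-0.25],[0,0,0],1]
    - [[0.012,-0.13,-0.274],[0,0,0],1]
    - [[0.024,-0.27,-0.274],[0,0,0],1]
    - [[0.036,-0.41,-0.274],[0,0,0],1]
    - [[0.05,-0.55,-0.274],[0,0,0],1]
    - [[0.06,-0.65,-0.274],[0,0,0],1]
    - [[0.063,-0.689,-0.274],[0,0,0],1]

```text
time: 17.08
eef_pos: [361.8, -292.3, 129.6]
ee_rot: [-3.141, 0.003, 1.859]
ft_force: [0.7, -0.6, -0.5]
gripper_width: 0.43
```

```bash
python3 go.py 364.8 -292 27 16.7
```

```text
t 17.075 pos [ 361.8 -292.3  129.6] phi 16.5 w 0.43 F [ 0.7 -0.6 -0.5] q7 1.11
shift [-0.001  0.008  0.257] turn [-0.0001  0.0005 -0.0005]
```

Emit:
jog_arm:
  commands:
    - [[-0.001,0.008,0.06],[0,0,0],1]
    - [[-0.001,0.008,0.15],[0,0,0],1]
    - [[-0.001,0.008,0.22],[0,0,0],1]
    - [[-0.001,0.008,0.25],[0,0,0],1]
    - [[-0.001,0.008,0.255],[0,0,0],1]
    - [[-0.001,0.008,0.255],[0,0,0],1]
    - [[-0.001,0.008,0.255],[0,0,0],1]

```text
time: 17.95
eef_pos: [365.7, -292.4, 28.5]
ee_rot: [3.141, 0.005, 1.859]
ft_force: [-0.3, 0.6, -0.8]
gripper_width: 0.428
```

```bash
python3 go.py 364.8 -292 26 16.7; python3 look.py 12 365 -292 20 25
```

```text
t 17.95 pos [ 365.7 -292.4   28.5] phi 16.5 w 0.428 F [-0.3  0.6 -0.8] q7 1.17
shift [ 0.002 -0.002  0.006] turn [ 0.0001  0.0007 -0.0005]
top crop origin 390 222 scale 8.0
side crop origin 327 286 scale 8.0
```

View pics/v12.png

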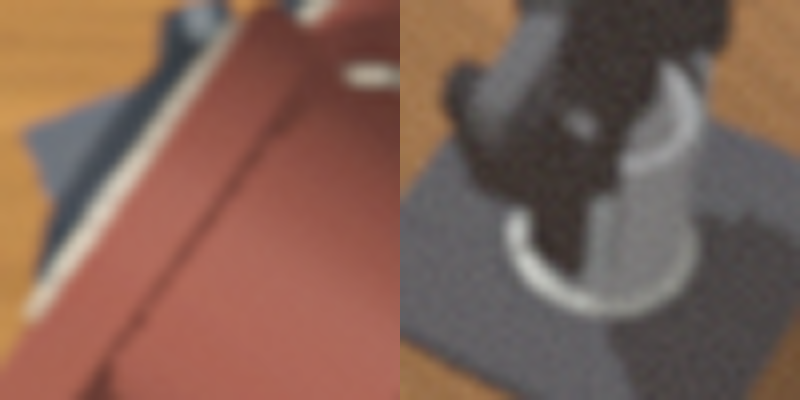

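Emit:
jog_arm:
  commands:
    - [[0.001,-0.002,0.005],[0,0,0],1]
    - [[0.001,-0.002,0.008],[0,0,0],1]
    - [[0.001,-0.002,0.008],[0,0,0],1]
    - [[0.001,-0.002,0.008],[0,0,0],0.3]
    - [[0.001,-0.002,0.008],[0,0,0],-0.4]
    - [[0.001,-0.002,0.008],[0,0,0],-1]
    - [[0.001,-0.002,0.008],[0,0,0],-1]
    - [[0.001,-0.002,0.008],[0,0,0],-1]

```text
time: 19.05
eef_pos: [364.5, -292.1, 25.0]
ee_rot: [3.141, 0.004, 1.859]
ft_force: [0.6, -1.0, 0.5]
gripper_width: 1.0
```

```bash
python3 go.py 364.8 -292 160 16.7 497.2 -428.5 140 16.7
```

```text
t 19.05 pos [ 364.5 -292.1   25. ] phi 16.5 w 1.0 F [ 0.6 -1.   0.5] q7 1.17
shift [-0.001  0.001 -0.338] turn [ 0.      0.0006 -0.0005]
shift [-0.422  0.221 -0.286] turn [ 0.      0.0006 -0.0005]
```

Emit:
jog_arm:
  commands:
    - [[0,0,-0.12],[0,0,0],-1]
    - [[0,0,-0.26],[0,0,0],-1]
    - [[-0.1,0.05,-0.3],[0,0,0],-1]
    - [[-0.22,0.11,-0.3],[0,0,0],-1]
    - [[-0.33,0.17,-0.286],[0,0,0],-1]
    - [[-0.4,0.21,-0.286],[0,0,0],-1]
    - [[-0.422,0.221,-0.286],[0,0,0],-1]
    - [[-0.422,0.221,-0.286],[0,0,0],-1]

```text
time: 20.05
eef_pos: [496.5, -428.0, 139.4]
ee_rot: [-3.141, 0.003, 1.859]
ft_force: [0.0, 0.5, -0.1]
gripper_width: 1.0
```

```bash
python3 go.py 497.2 -428.5 20 16.7; python3 look.py 13 365 -292 20 25
```

```text
t 20.05 pos [ 496.5 -428.   139.4] phi 16.5 w 1.0 F [ 0.   0.5 -0.1] q7 1.13
shift [-0.001  0.002  0.299] turn [-0.0001  0.0004 -0.0005]
top crop origin 390 222 scale 8.0
side crop origin 327 286 scale 8.0
```

View pics/v13.png

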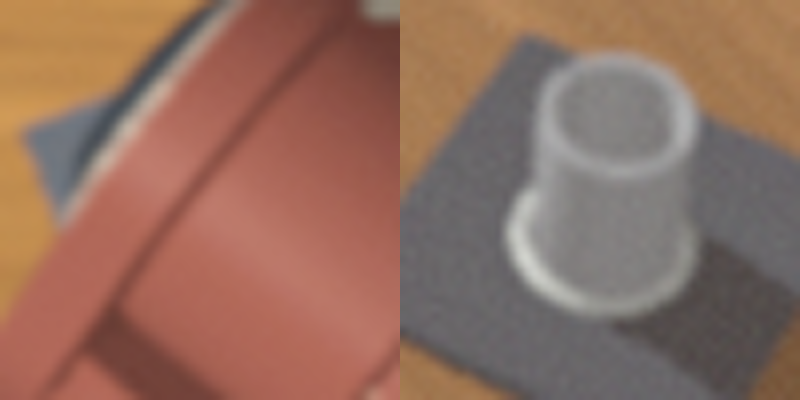

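View pics/side13.png

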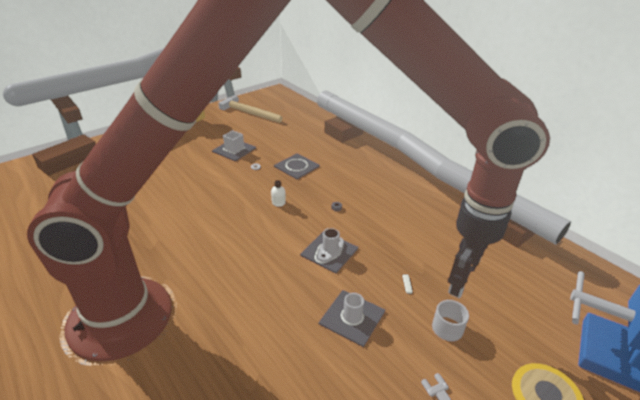

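Emit:
jog_arm:
  commands:
    - [[-0.001,0.002,0.08],[0,0,0],-1]
    - [[-0.001,0.002,0.16],[0,0,0],-1]
    - [[-0.001,0.002,0.16],[0,0,0],-1]
    - [[-0.001,0.002,0.2],[0,0,0],-1]
    - [[-0.001,0.002,0.25],[0,0,0],-1]
    - [[-0.001,0.002,0.29],[0,0,0],-1]
    - [[-0.001,0.002,0.3],[0,0,0],-1]
    - [[-0.001,0.002,0.3],[0,0,0],-1]

```text
time: 21.15
eef_pos: [496.9, -427.8, 19.5]
ee_rot: [-3.141, 0.002, 1.859]
ft_force: [0.6, 0.0, 0.2]
gripper_width: 1.001
```

```bash
python3 go.py 497.2 -428.5 20 16.7; python3 look.py 14 497 -428 25 30
```

```text
t 21.15 pos [ 496.9 -427.8   19.5] phi 16.5 w 1.001 F [0.6 0.  0.2] q7 1.16
shift [-0.002  0.    -0.001] turn [-0.0002  0.0003 -0.0005]
top crop origin 428 173 scale 6.666666666666667
side crop origin 419 290 scale 6.666666666666667
```

View pics/v14.png

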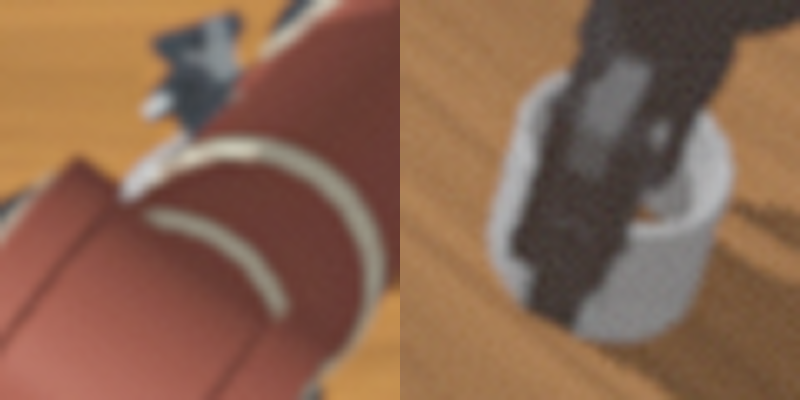

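Sleeve is straddled with no contact force. Close.

Emit:
jog_arm:
  commands:
    - [[0,0,0],[0,0,0],1]
    - [[0,0,0],[0,0,0],1]
    - [[0,0,0],[0,0,0],1]
    - [[0,0,0],[0,0,0],1]
    - [[0,0,0],[0,0,0],1]
    - [[0,0,0],[0,0,0],1]

```text
time: 22.0
eef_pos: [497.8, -428.9, 21.7]
ee_rot: [3.141, 0.005, 1.859]
ft_force: [-0.5, -0.5, 5.8]
gripper_width: 0.691
```

```bash
python3 go.py 497.2 -428.5 20 16.7 640 -200 180 16.7 612.5 226.5 180 16.7
```

```text
t 22.0 pos [ 497.8 -428.9   21.7] phi 16.5 w 0.691 F [-0.5 -0.5  5.8] q7 1.16
shift [ 0.001 -0.001  0.004] turn [ 0.0001  0.0008 -0.0005]
shift [ 0.446  0.504 -0.398] turn [ 0.0001  0.0008 -0.0005]
shift [ 1.487  0.741 -0.403] turn [ 0.0001  0.0008 -0.0005]
```

Emit:
jog_arm:
  commands:
    - [[0,0,-0.12],[0,0,0],1]
    - [[0,0,-0.25],[0,0,0],1]
    - [[0.07,0.08,-0.36],[0,0,0],1]
    - [[0.17,0.19,-0.398],[0,0,0],1]
    - [[0.27,0.3,-0.398],[0,0,0],1]
    - [[0.37,0.4,-0.398],[0,0,0],1]
    - [[0.5,0.5,-0.398],[0,0,0],1]
    - [[0.63,0.53,-0.398],[0,0,0],1]

```text
time: 23.0
eef_pos: [630.4, -122.9, 178.7]
ee_rot: [3.14, 0.004, 1.861]
ft_force: [0.1, -0.0, -1.5]
gripper_width: 0.692
```

```bash
python3 go.py 612.5 226.5 130 16.7
```

```text
t 23.0 pos [ 630.4 -122.9  178.7] phi 16.6 w 0.692 F [ 0.1 -0.  -1.5] q7 0.62
shift [0.85  0.207 0.119] turn [ 0.0002  0.0006 -0.0001]
```

Emit:
jog_arm:
  commands:
    - [[0.12,0.03,0],[0,0,0],1]
    - [[0.26,0.06,0],[0,0,0],1]
    - [[0.4,0.1,0],[0,0,0],1]
    - [[0.54,0.13,0.02],[0,0,0],1]
    - [[0.66,0.16,0.05],[0,0,0],1]
    - [[0.76,0.185,0.1],[0,0,0],1]
    - [[0.83,0.2,0.119],[0,0,0],1]
    - [[0.85,0.207,0.119],[0,0,0],1]

```text
time: 24.0
eef_pos: [610.4, 229.6, 128.0]
ee_rot: [-3.14, 0.002, 1.866]
ft_force: [0.5, -0.7, -2.2]
gripper_width: 0.697
```

```bash
python3 go.py 612.5 226.5 27.8 16.7
```

```text
t 24.0 pos [610.4 229.6 128. ] phi 16.9 w 0.697 F [ 0.5 -0.7 -2.2] q7 0.1
shift [-0.008  0.003  0.251] turn [-0.0003  0.0004  0.0006]
```

Emit:
jog_arm:
  commands:
    - [[-0.008,0.003,0.06],[0,0,0],1]
    - [[-0.008,0.003,0.14],[0,0,0],1]
    - [[-0.008,0.003,0.21],[0,0,0],1]
    - [[-0.008,0.003,0.24],[0,0,0],1]
    - [[-0.008,0.003,0.248],[0,0,0],1]
    - [[-0.008,0.003,0.248],[0,0,0],1]
    - [[-0.008,0.003,0.248],[0,0,0],1]

```text
time: 24.88
eef_pos: [613.4, 226.7, 30.2]
ee_rot: [3.141, 0.002, 1.866]
ft_force: [-0.2, -0.4, -1.5]
gripper_width: 0.696
```

```bash
python3 go.py 612.5 226.5 27 16.7; python3 look.py 15 612 226 20 25
```

```text
t 24.875 pos [613.4 226.7  30.2] phi 16.9 w 0.696 F [-0.2 -0.4 -1.5] q7 0.14
shift [ 0.    -0.002  0.008] turn [0.0001 0.0004 0.0006]
top crop origin 219 144 scale 8.0
side crop origin 271 136 scale 8.0
```

View pics/v15.png

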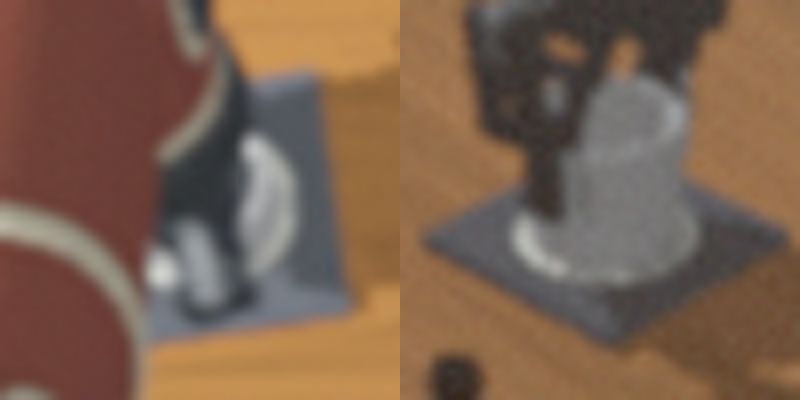

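Emit:
jog_arm:
  commands:
    - [[0,-0.002,0.005],[0,0,0],1]
    - [[0,-0.002,0.009],[0,0,0],1]
    - [[0,-0.002,0.009],[0,0,0],1]
    - [[0,-0.002,0.009],[0,0,0],0]
    - [[0,-0.002,0.009],[0,0,0],-0.6]
    - [[0,-0.002,0.009],[0,0,0],-1]
    - [[0,-0.002,0.009],[0,0,0],-1]
    - [[0,-0.002,0.009],[0,0,0],-1]

```text
time: 25.98
eef_pos: [612.2, 226.5, 26.1]
ee_rot: [-3.141, 0.002, 1.866]
ft_force: [-0.5, 0.2, -0.2]
gripper_width: 0.999
```

```bash
python3 go.py 612.5 226.5 220 16.7
```

```text
t 25.975 pos [612.2 226.5  26.1] phi 16.9 w 0.999 F [-0.5  0.2 -0.2] q7 0.14
shift [-0.001  0.001 -0.485] turn [-0.0001  0.0004  0.0006]
```

Emit:
jog_arm:
  commands:
    - [[0,0,-0.12],[0,0,0],-1]
    - [[0,0,-0.26],[0,0,0],-1]
    - [[0,0,-0.4],[0,0,0],-1]
    - [[0.13,-0.05,-0.5],[0,0,0],-1]
    - [[0.26,-0.12,-0.5],[0,0,0],-1]
    - [[0.39,-0.19,-0.5],[0,0,0],-1]
    - [[0.52,-0.26,-0.5],[0,0,0],-1]
    - [[0.65,-0.33,-0.5],[0,0,0],-1]

```text
time: 26.98
eef_pos: [408.7, 438.5, 225.7]
ee_rot: [3.142, 0.002, 1.866]
ft_force: [0.5, 0.9, -0.9]
gripper_width: 0.999
```

```bash
python3 go.py 145 633 230 16.7
```

```text
t 26.975 pos [408.7 438.5 225.7] phi 16.9 w 0.999 F [ 0.5  0.9 -0.9] q7 -0.38
shift [ 0.657 -0.489 -0.012] turn [0.     0.0003 0.0006]
```

Emit:
jog_arm:
  commands:
    - [[0.13,-0.09,-0.012],[0,0,0],-1]
    - [[0.26,-0.19,-0.012],[0,0,0],-1]
    - [[0.39,-0.29,-0.012],[0,0,0],-1]
    - [[0.52,-0.39,-0.012],[0,0,0],-1]
    - [[0.62,-0.46,-0.012],[0,0,0],-1]
    - [[0.657,-0.489,-0.012],[0,0,0],-1]
    - [[0.657,-0.489,-0.012],[0,0,0],-1]
    - [[0.657,-0.489,-0.012],[0,0,0],-1]

```text
time: 27.98
eef_pos: [148.4, 631.6, 230.1]
ee_rot: [3.14, 0.004, 1.862]
ft_force: [-0.1, -0.6, 0.1]
gripper_width: 0.998
```

```bash
python3 go.py 145 633 230 16.7; python3 - <<'E'
from h import *
out=[]
P=[(512,427),(612.5,226.5),(451,-119.5),(364.7,-292)]
for n in("top","side"):
    im,_=grab(n,"20"); row=[]
    for p in P:
        u,v=proj(n,[(*p,20)])[0].round().astype(int); print(n,p,u-25,v-25)
        row.append(cv2.resize(im[v-25:v+25,u-25:u+25],(400,400),interpolation=2)[:,:,::-1])
    cv2.imwrite(f"pics/f_{n}.png",cv2.resize(np.vstack([np.hstack(row[:2]),np.hstack(row[2:])]),(600,600)))
E
```

```text
t 27.975 pos [148.4 631.6 230.1] phi 16.7 w 0.998 F [-0.1 -0.6  0.1] q7 -0.91
shift [ 0.006 -0.007  0.   ] turn [ 0.0003  0.0006 -0.0001]
top (512, 427) 154 176
top (612.5, 226.5) 219 144
top (451, -119.5) 332 194
top (364.7, -292) 390 222
side (512, 427) 208 119
side (612.5, 226.5) 271 136
side (451, -119.5) 304 221
side (364.7, -292) 327 286
```

View pics/f_top.png

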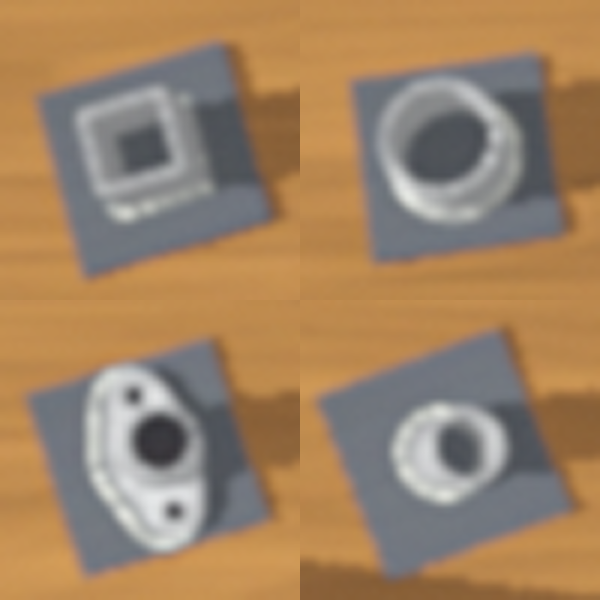

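View pics/f_side.png

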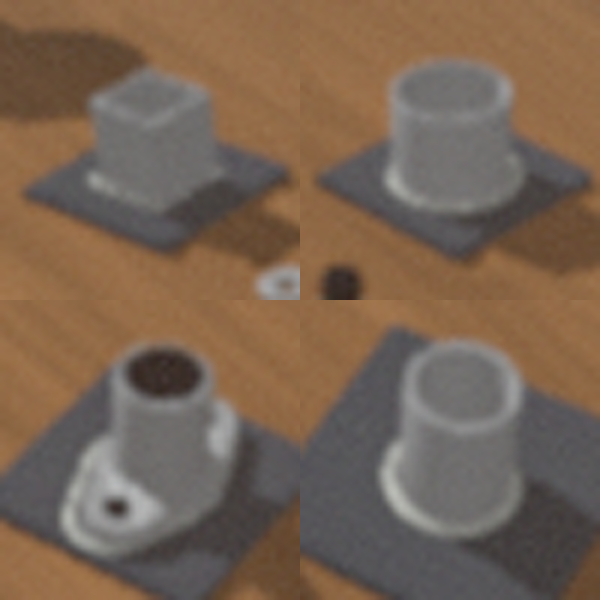

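View pics/top20.png

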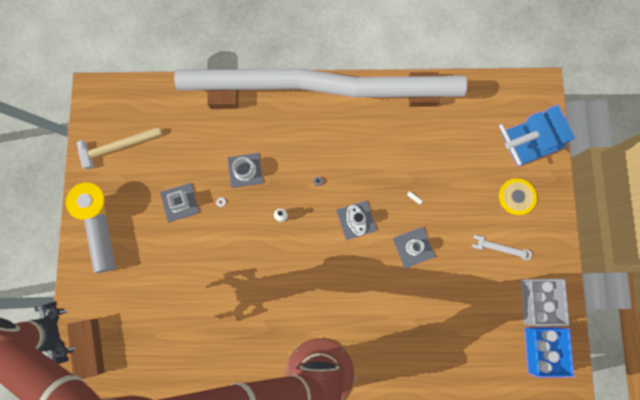

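```bash
python3 - <<'E'
from h import *
f=lambda q,o:(np.array(q,float)+.5)/6-.5+o
def pr(l,n,q,o,z): print(l,n,cast(n,f(q,o),z).mean(0).round(1))
h=cast("top",f([(134,96),(175,211)],[332,194]),16); print("flange top",h.mean(0).round(1),np.degrees(np.arctan2(*(h[0]-h[1])[1::-1])))
pr("PF","top",[(30,98),(213,38),(272,218),(88,277)],[332,194],6)
pr("fl mouth","top",[(160,140)],[332,194],61); pr("fl mouth","side",[(163,73)],[304,221],61)
pr("PR","top",[(18,101),(205,28),(276,209),(90,277)],[390,222],6)
pr("ss rim","top",[(430,450),(508,450)]-np.array([300,300]),[390,222],56)
pr("ss rim","side",[(402,388),(521,388)]-np.array([300,300]),[327,286],56)
pr("PL","top",[(54,78),(242,54),(265,232),(77,262)],[219,144],6)
pr("sl rim","top",[(378,137),(508,137)]-np.array([300,0]),[219,144],56)
pr("sl rim","side",[(390,93),(512,93)]-np.array([300,0]),[271,136],56)
from meas import blob
for n in("top","side"):
    im=np.load(f"{n}20.npz")["im"]
    for k,p in dict(PL=(612,227,6),PS=(512,427,6),PF=(450,-121,6),PR=(365,-293,6)).items(): pass
E
```

```text
flange top [ 451.3 -121.2   16. ] 18.191990422572495
PF top [ 450.7 -119.9    6. ]
fl mouth top [ 451.9 -120.8   61. ]
fl mouth side [ 452.7 -121.7   61. ]
PR top [ 364.7 -293.     6. ]
ss rim top [ 362.3 -294.5   56. ]
ss rim side [ 363.9 -294.6   56. ]
PL top [613.3 226.1   6. ]
sl rim top [611.3 226.7  56. ]
sl rim side [610.2 223.5  56. ]
```

```bash
python3 -c "
from cell import r
print(r.hand_in())"
```

```text
the job is handed in; nothing more can be done
None
```

All four pieces stand free on their matching plates, and I handed the job in at about 28 s of the 112 s allowed; `hand_in` gives no verdict. I picked each piece from above, set it on its plate, released it, and moved the arm away.

| Piece | Offset from plate centre (limit 10 mm) | Angle error (limit 0.2 rad) |
|---|---|---|
| Square tube | about 3 mm | about 0.03 rad |
| Flange, neck up | about 2 mm | about 0.03 rad |
| Small sleeve | about 3 mm | not needed |
| Large sleeve | about 2–4 mm | not needed |

- **Bottle:** the marking bottle is still upright at its original spot.
- **Forces:** wrist force components read after each move never exceeded about 6 N.
- **Camera disagreement:** the two cameras differed by up to about 5 mm in absolute y at the far plates. I therefore compared each piece with its plate, so the offsets are good to only a few millimetres. For the square tube the two views gave offsets of opposite sign, about 3 mm each way.
- **Not measured:** I judged uprightness and stillness from the final pictures only.

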